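Clamp a mallet head to the click

ROBOT

A 6-joint arm with a two-finger parallel gripper is mounted at the origin on the work surface. World frame = base frame: x ahead of the robot, y to its left, z up, the work surface at z = 0. Lengths are in m, angles in degrees, forces in N, time in s.
With the tool pointing down it reaches from about 0.35 to 0.875 m from the base axis. Payload 4.2 kg.
Tool frame: the origin (TCP) lies at the very end of the fingers, on their centre line; the grasp point (between the pads) lies 19 mm behind it; z points along the fingers, y is the line along which they close (so a half turn about z gives the same grasp; the last joint's range is limited). The gripper opens to 87 mm and grips with 3 to 60 N. Pads are 19 mm wide; open, the fingers measure 117 mm over their backs; the gripper's body (75 mm by 190 mm) begins 51 mm behind the grasp point.
Start: joints at [-54.912, 22.042, 0.453, 0, -68.411, -14.817], TCP at [0.217, -0.586, 0.223] pointing down, gripper open.
Joint ranges: [-179.83, 179.83], [-69.29, 118.12], [-61.27, 80.66], [-181.25, 117.63], [-171.15, -9.14], [-177.46, 177.46]. Speed limits (degrees/s): [159.86, 159.86, 180, 180, 180, 180].

INTERFACE

Orientations are given as a 3x3 rotation matrix whose columns are the frame's x, y, z axes.
In Python, from station import sense, cams, r gives the robot as it stands. The module is installed in compiled form; this text tells all that it offers.
- The arm moves only by the tool step_arm, never from a script. Its argument "targets" is text: rows parted by semicolons, each of 4 numbers parted by spaces: the shift along the tool's x, y, z in cm, then the turn about the tool's z in degrees. In form: x y z turn; .... A call has 1 to 12 rows; each row shifts and turns the commanded pose from where the row before left it, along the tool's axes as they then stand; what a row does not reach is not made up. A row lasts 1/12 s, in which the tool goes at most 41.7 mm and 7.16 degrees, less where a joint would pass 70% of its speed; a pose out of reach is approached as far as the arm can. A call with a gripper value outside its range is refused whole. "claw" is the finger opening in cm, from 0 to 8.7, set as the call begins (left out, the last holds). The fingers move at their own pace and stop on an object; the grip force is fixed at half the most. Time passes only in rows, so rows that do not move let the fingers close. It gives the time, the measured TCP pose, the force, the opening and the grip force at its end, in the units of the state.
- sense(): the state, without advancing time (a new reading comes with each control period).
- cams.capture(name): name is "scene" or "top" or "wrist"; returns a dict with "frame" (400x640x3 uint8, blue, green, red), "vertical_fov" (degrees; the focal length in pixels is half the picture's height over the tangent of half this angle, whatever the lens; pixels are square), "cx", "cy" (the principal point, pixels), "eye" and "rotation" of the camera in the world; the wrist camera has in their place "tool_from_camera" (4x4, takes a point from camera to tool coordinates, whose origin is the TCP and whose axes are the flange's). Camera axes: x right, y down, z forward; pixel columns grow to the right and rows downward; lengths in m; the calibration is good to about 2 mm. A picture is of the moment at which its call begins: read the wrist's pose just before it. There is no depth.
- r.finish_job(): hands the job in; it is judged then, once.
The state is a dict: "time_s": time; "joints": joint angles; "joint_velocities": joint speeds; "effort": joint torques, N m; "tcp_pos": TCP position; "ee_rot": TCP orientation; "wrist_force": force on the tool from outside, world axes, zero at the start; "moment": the same for the moment, N m; "gripper_width": opening from 0.0 (shut) to 1.0 (fully open); "gripper_force": force on a finger pad.
Only numpy, scipy, OpenCV 4.12 (cv2) and the standard library are available. Lean on these libraries where they do the work, as an engineer would, in place of code of your own. Each camera call takes 0.05 s, during which the arm holds its last target. There are 200 camera calls.

TASK

Put the light beech mallet head, mortise up and flat on the bed, into the green rack clamp between the red jaw and the fence, its end pushed up against the end stop. Then turn the clamp's crank clockwise by its black knob until the torque handle gives way (it slips at its set torque), stop there without running it on to its dead stop, which would overtighten and bruise the wood, and let go, leaving the head clamped. Leave the other things on the bench where they are.

Things in the scene. Friction and masses are not known exactly. Their poses are not given: they have to be found in the camera images.
- head_center (a point): Centre of the mallet head, a loose block of light beech, 90 (its x) x 44 (its y) x 64 (z, upright) mm, about 180 g, with a dark mortise mark in the middle of its top; it stands on the bench to the left, mortise up. The point lies 32 mm above its underside. Either end may go to the end stop.
- head: The same mallet head; this origin is the centre of its underside.
- clamp: Green rack clamp fixed to the bench, bed 160 (x) x 310 (y) x 12 mm thick; origin on the bench under the work place, z up. The head stands on the bed, long side along the clamp's x. The red jaw (70 mm wide, 28 mm high above the bed) comes from -y and pushes the head to the fence at +y; at first its face is at about y = -34 to -29 mm.
- stop (a point): Middle of the face of the steel end stop on the clamp's bed, 15 mm above the bed; axes as the clamp's. It looks to the clamp's -x, lies at x = +50, z = +27 mm in the clamp's frame, spans y = -30 to +20 mm and stands 30 mm above the bed. The seated head's centre is 45 mm from it along -x and 44 mm above the bench, to be met within 4 mm.
- fence: Straight steel fence, 112 mm long, 16 thick, 30 high, fixed on the clamp's bed parallel to the clamp's x, at a different distance each time. Origin under the middle of its thickness at bed height; the clamping face is at y = -8 mm of its frame, towards the jaw, so the clamped head's centre lies at y = -30. The mouth between jaw and fence starts 53 to 70 mm wide.
- crank_axis (a point): Upright axis of the crank, in the yellow hub of the torque handle, 74 mm above the bench, at x = 0, y = -130 mm of the clamp; axes as the clamp's. The arm lies 67 to 78 mm above the bench. Clockwise from above drives the jaw to the fence, 0.7 to 2.3 rad until the head is tight. It starts 60 to 35 degrees from the clamp's +x towards its +y. The clamp holds itself when let go.
- knob_grip (a point): Centre of the crank's black upright knob, 22 mm in diameter, 46 high, centre 102 above the bench, 60 from the crank's axis; spins freely on its pin. Moving it takes about 7 N at the knob; once the head is held the force climbs within some 0.2 rad to about 13 N, where the torque handle gives way and slips at that steady force for 0.6 rad, then meets a dead stop: beyond, it overtightens.
- handle: Bystander: turned light-wood mallet handle lying down, 250 long, 30 thick (mm); origin under its middle.
- offcut: Bystander: dark walnut offcut, 65 x 50 x 36 (mm); origin under its middle.
- wax_tin: Bystander: low yellow round tin, 72 across, 45 high (mm); origin under its middle.
- gouge: Bystander: turning gouge with a wooden handle lying down, 260 long (mm); origin under its middle.
- ferrule_jar: Bystander: amber jar with a black cap, 60 across, 80 high (mm); origin under its middle.
- cup: Bystander: blue mug, 72 across, 85 high (mm); origin under its middle.
Mind the look-alikes: they are no part of the job. What is shaped like the head but blue or purple is not meant.

How it is judged:
By the outcome, as a careful person would: the job done as asked, in the order asked, and still so for the second after the job is handed in, with the robot touching nothing.
It also fails if it takes over 64 s, if anything falls off the work surface, if the arm or the gripper's body presses on something with over 40 N, if the wrist force passes 120 N, or if a joint passes its speed limit or range.

## Working session

There is one attempt and no reset: what is moved stays moved. The work goes in short steps, Python scripts to look and compute and a tool call to move; the robot and the scene stay as the last step left them, time stands still between calls to the robot, and variables do not carry over. Pictures are saved under pics/ and viewed, at most 10 in all, crops included, and the job is handed in when it is done.

Besides the shell and the picture viewer there is one more tool, called after "Request:" as a command line: name --argument value ..., lists and objects as JSON in quotes. step_arm: Moves the arm, as the interface text tells. Its arguments: {"type":"object","properties":{"targets":{"type":"string"},"claw":{"type":"number"}},"required":["targets"]}

```bash
mkdir -p pics; cat > h.py <<'E'
import numpy as np, cv2
from station import sense, cams, r
def cap(n):
    s=sense(); c=cams.capture(n); f=c["frame"].shape[0]/2/np.tan(np.radians(c["vertical_fov"])/2)
    if n=="wrist":
        T=np.array(c["tool_from_camera"]); R=np.array(s["ee_rot"]); 
        eye=R@T[:3,3]+np.array(s["tcp_pos"]); rot=R@T[:3,:3]
    else: eye=np.array(c["eye"]); rot=np.array(c["rotation"])
    return dict(im=c["frame"],f=f,cx=c["cx"],cy=c["cy"],eye=eye,rot=rot)
def ray(c,u,v):
    d=c["rot"]@np.array([(u-c["cx"])/c["f"],(v-c["cy"])/c["f"],1]); return c["eye"],d/np.linalg.norm(d)
def plane(c,u,v,z):
    e,d=ray(c,u,v); return e+d*(z-e[2])/d[2]
def proj(c,p):
    q=c["rot"].T@(np.array(p)-c["eye"]); return c["cx"]+c["f"]*q[0]/q[2], c["cy"]+c["f"]*q[1]/q[2]
E
python3 - <<'E'
from h import *
a=cap("top");b=cap("scene")
cv2.imwrite("pics/top.png",a["im"]);cv2.imwrite("pics/scene.png",b["im"])
for c in(a,b): print(c["eye"],c["rot"].round(3).tolist(),c["f"])
s=sense();print(s["time_s"],s["ee_rot"],s["gripper_width"])
E
```

```text
[0.40315383 0.097694   1.58367564] [[0.006, -0.999, 0.043], [-1.0, -0.007, -0.014], [0.014, -0.043, -0.999]] 410.284064695076
[1.28003768 0.16515379 0.94585937] [[-0.116, 0.719, -0.685], [0.993, 0.089, -0.074], [0.008, -0.689, -0.725]] 370.1693611182302
0.1 [[-9.38113405e-01 -3.46327386e-01 -7.62676532e-04]
 [-3.46328210e-01  9.38111750e-01  1.76486190e-03]
 [ 1.04255807e-04  1.91977701e-03 -9.99998152e-01]] 1.0026114334809018
```

View pics/top.png

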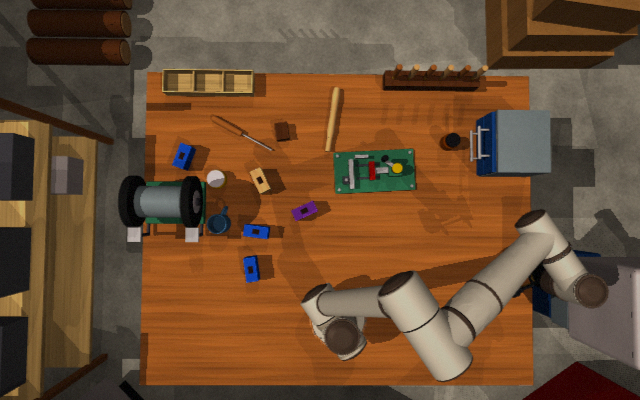

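View pics/scene.png

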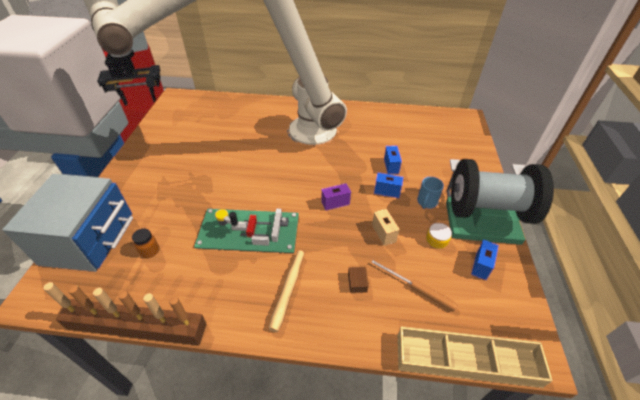

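The top view shows the clamp at (375,170), with the yellow hub at (397,168), red jaw at (372,171) and fence at (351,173). The beech head is at (260,180). The other blocks are blue or purple.

```bash
cat > m.py <<'E'
from h import *
a=cap("top");im=a["im"];hsv=cv2.cvtColor(im,cv2.COLOR_BGR2HSV)
def comp(m,x0,x1,y0,y1):
    z=np.zeros_like(m);z[y0:y1,x0:x1]=m[y0:y1,x0:x1];return z
g=comp(cv2.inRange(hsv,(45,60,30),(95,255,255)),320,430,140,205)
pts=cv2.findNonZero(g);rc=cv2.minAreaRect(cv2.convexHull(pts));bx=cv2.boxPoints(rc)
P=np.array([plane(a,u+.0,v+.0,.012) for u,v in bx]);print("bed",P.round(4).tolist(),[np.linalg.norm(P[i]-P[i-1]).round(4) for i in range(4)],P.mean(0))
for n,lo,hi,z,w in(("yellow",(20,150,120),(35,255,255),.08,(380,410,155,185)),("red",(0,150,60),(8,255,255),.04,(355,400,150,190)),("head",(10,40,140),(28,170,255),.064,(240,280,160,200))):
    m=comp(cv2.inRange(hsv,lo,hi),*w);p=cv2.findNonZero(m);rc=cv2.minAreaRect(p);b=cv2.boxPoints(rc)
    print(n,len(p),rc,plane(a,*rc[0],z).round(4),[plane(a,*q,z)[:2].round(4).tolist() for q in b])
cv2.imwrite("pics/c1.png",np.hstack([cv2.resize(im[140:205,325:425],None,fx=4.8,fy=4.8,interpolation=2),cv2.resize(im[150:215,230:290],None,fx=4.8,fy=4.8,interpolation=2)]))
E
python3 m.py
```

```text
bed [[0.6361, 0.0221, 0.012], [0.655, -0.2862, 0.012], [0.4972, -0.294, 0.012], [0.4788, 0.0131, 0.012]] [np.float64(0.1575), np.float64(0.3089), np.float64(0.1581), np.float64(0.3076)] [ 0.56679339 -0.13625111  0.012     ]
yellow 80 ((396.5, 167.5), (9.0, 9.0), 90.0) [ 0.5723 -0.2094  0.08  ] [[0.5888, -0.1928], [0.5891, -0.2261], [0.5558, -0.226], [0.5555, -0.1927]]
red 108 ((372.0, 170.0), (18.0, 6.0), 90.0) [ 0.5666 -0.1246  0.04  ] [[0.6007, -0.1132], [0.6009, -0.136], [0.5325, -0.136], [0.5323, -0.1133]]
head 246 ((259.4000244140625, 179.79998779296875), (24.149532318115234, 11.62755298614502), 63.43495178222656) [0.5243 0.2969 0.064 ] [[0.5545, 0.3365], [0.5741, 0.2983], [0.4941, 0.2574], [0.4746, 0.2956]]
```

View pics/c1.png

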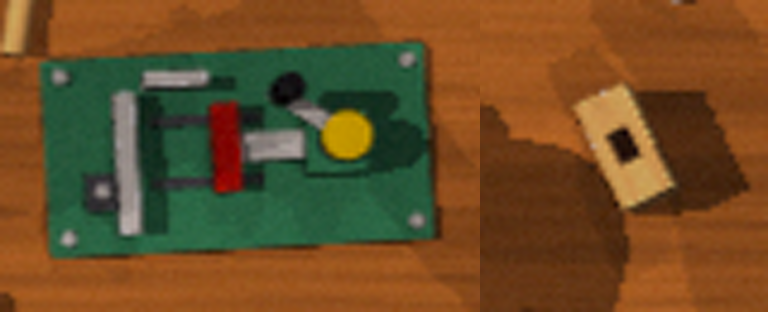

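The enlarged view shows the knob at about (385,158) in the full picture, with the crank about 50° from +x. The fence, stop and jaw are clear. I'll move over the clamp for a near look.

Request:
step_arm --targets "-3 2.1 -0.7 0;-3 2.1 -0.7 0;-3 2.1 -0.7 0;-3 2.1 -0.7 0;-3 2.1 -0.7 0;-3 2.1 -0.7 0;-3 2.1 -0.7 0;-3 2.1 -0.7 0;-3 2.1 -0.7 0;-3 2.1 -0.7 0;-3 2.1 -0.7 0;-3 2.1 -0.7 0" --claw 8.7

```text
time_s: 1.15
tcp_pos: [0.4674, -0.2234, 0.3069]
ee_rot: [[-0.938, -0.347, -0.0], [-0.347, 0.938, 0.0], [-0.0, 0.0, -1.0]]
wrist_force: [1.1, -0.7, 0.5]
gripper_width: 0.998
gripper_force: 0.0
```

Request:
step_arm --targets "-3 2.1 0 6.8;-3 2.1 0 0;-3 2.1 0 0;0 0 0 6;0 0 0 0;0 0 0 0"

```text
time_s: 1.65
tcp_pos: [0.5362, -0.14, 0.3061]
ee_rot: [[-0.991, -0.133, -0.001], [-0.133, 0.991, 0.0], [0.001, 0.0, -1.0]]
wrist_force: [0.4, 0.7, -0.2]
gripper_width: 1.0
gripper_force: 0.0
```

```bash
python3 - <<'E'
from h import *
s=sense();a=cap("wrist");cv2.imwrite("pics/w1.png",a["im"]);print(s["tcp_pos"],a["eye"],a["rot"].round(3).tolist(),a["f"],s["joints"])
for n,q in(("hub",(.5723,-.2094,.08)),("o",(.5644,-.0796,.012))):print(n,proj(a,q))
E
```

```text
[ 0.536171   -0.14000708  0.30607255] [ 0.45962809 -0.14912155  0.46882447] [[-0.133, 0.953, 0.273], [0.991, 0.128, 0.036], [-0.001, 0.276, -0.961]] 311.82038221953246 [ 2.12417655e+00  1.23854859e+01 -1.30221290e+00 -3.02863719e-03
 -7.63814622e+01 -8.44859463e+01]
hub (np.float64(267.1237836619247), np.float64(196.64997187358432))
o (np.float64(361.4830227899803), np.float64(191.09650900460161))
```

View pics/w1.png

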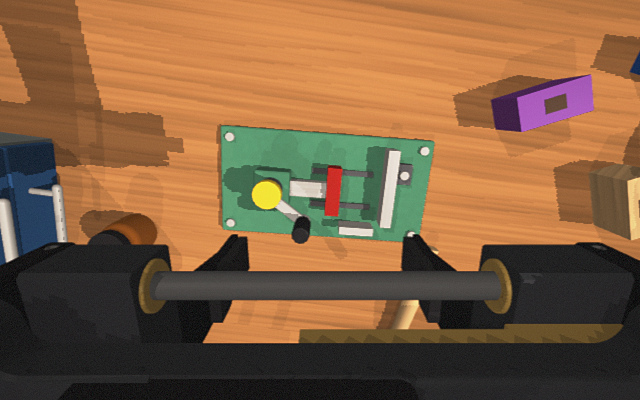

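The near view shows the hub at (267,194), the knob top at (301,229), the jaw at (334,190), the fence at (390,188) and the stop at (356,230). I'll zoom in for the edges.

```bash
python3 - <<'E'
import cv2
im=cv2.imread("pics/w1.png");c=cv2.resize(im[120:246,215:440],None,fx=3.5,fy=3.5,interpolation=2);cv2.imwrite("pics/c2.png",c)
hsv=cv2.cvtColor(im,cv2.COLOR_BGR2HSV)
for v in (170,185,200,215): print(v,[(u,*map(int,hsv[v,u,1:])) for u in range(320,344)],'\n',[(u,*map(int,hsv[v,u,1:])) for u in range(374,402)])
E
```

```text
170 [(320, 12, 63), (321, 12, 63), (322, 15, 67), (323, 15, 67), (324, 15, 67), (325, 0, 65), (326, 18, 71), (327, 133, 90), (328, 207, 191), (329, 205, 211), (330, 211, 204), (331, 208, 202), (332, 210, 202), (333, 205, 206), (334, 207, 207), (335, 205, 206), (336, 213, 207), (337, 211, 209), (338, 204, 212), (339, 208, 211), (340, 212, 212), (341, 204, 228), (342, 137, 154), (343, 19, 79)] 
 [(374, 101, 106), (375, 98, 109), (376, 92, 108), (377, 94, 108), (378, 102, 105), (379, 96, 106), (380, 110, 104), (381, 101, 106), (382, 66, 101), (383, 27, 93), (384, 31, 99), (385, 28, 91), (386, 32, 113), (387, 35, 229), (388, 19, 237), (389, 19, 231), (390, 20, 228), (391, 18, 231), (392, 20, 233), (393, 20, 233), (394, 18, 232), (395, 21, 233), (396, 18, 238), (397, 18, 244), (398, 33, 171), (399, 18, 85), (400, 12, 87), (401, 8, 94)]
185 [(320, 30, 220), (321, 32, 176), (322, 30, 152), (323, 31, 156), (324, 28, 156), (325, 20, 156), (326, 75, 132), (327, 194, 185), (328, 218, 204), (329, 215, 202), (330, 211, 201), (331, 207, 203), (332, 206, 204), (333, 206, 205), (334, 208, 204), (335
[... 1631 characters left out ...]
209), (330, 202, 213), (331, 205, 214), (332, 206, 217), (333, 202, 217), (334, 203, 212), (335, 206, 209), (336, 211, 211), (337, 208, 223), (338, 103, 156), (339, 104, 140), (340, 104, 132), (341, 100, 128), (342, 100, 127), (343, 103, 129)] 
 [(374, 98, 104), (375, 102, 105), (376, 89, 103), (377, 27, 95), (378, 29, 97), (379, 34, 90), (380, 31, 100), (381, 33, 203), (382, 24, 231), (383, 25, 226), (384, 25, 224), (385, 23, 224), (386, 24, 227), (387, 22, 228), (388, 20, 228), (389, 25, 227), (390, 23, 231), (391, 32, 220), (392, 38, 163), (393, 107, 138), (394, 110, 139), (395, 97, 144), (396, 107, 140), (397, 103, 151), (398, 104, 157), (399, 101, 157), (400, 102, 152), (401, 102, 155)]
```

View pics/c2.png

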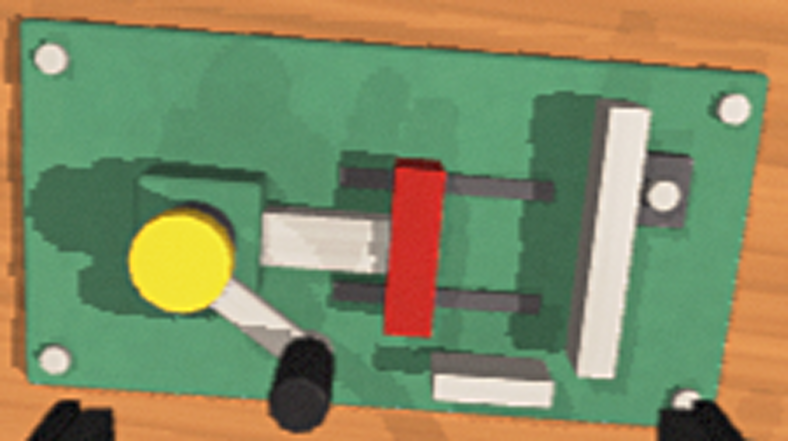

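The zoom gives the fence's top front edge at u 386.5 to 380.5, the jaw's face edge at u 342 to 337.5, the stop's edge at v 227 to 229, the knob top at (300,235) and the hub at (266.4,194.3).

```bash
cat > cl.py <<'E'
from h import *
E
python3 - <<'E'
from h import *
a=cap("wrist")
def L(pts,z): 
    P=np.array([plane(a,u,v,z) for u,v in pts]);return P
F=L([(386.5,170),(384.5,185),(382.5,200),(380.5,215)],.042);J=L([(341.8,170),(340.3,185),(338.9,200),(337.6,215)],.040)
S=L([(338.7,226.6),(373,228.6)],.042);K=plane(a,300.1,235.1,.125);H=plane(a,266.4,194.3,.085)
d=F[-1]-F[0];print("fence yaw",np.degrees(np.arctan2(d[1],d[0])));d=J[-1]-J[0];print("jaw",np.degrees(np.arctan2(d[1],d[0])));d=S[1]-S[0];print("stop",np.degrees(np.arctan2(-d[0],d[1])))
for n,q in(("F",F),("J",J),("S",S),("K",K),("H",H)):print(n,q.round(4).tolist())
print("K-H",np.linalg.norm((K-H)[:2]))
t=np.radians(3.5);X=np.array([np.cos(t),np.sin(t)]);Y=np.array([-X[1],X[0]])
o=H[:2]+.13*Y;print("o",o)
for n,q in(("F",F),("J",J),("S",S),("K",K)):
  q=np.atleast_2d(q)[:,:2]-o;print(n,(q@X).round(4),(q@Y).round(4))
E
```

```text
fence yaw 3.1598232101546913
jaw 3.160232423027221
stop 4.053313156859502
F [[0.5232, -0.0553, 0.042], [0.5445, -0.0541, 0.042], [0.5664, -0.0529, 0.042], [0.5889, -0.0517, 0.042]]
J [[0.5318, -0.1164, 0.04], [0.5531, -0.1154, 0.04], [0.5751, -0.1142, 0.04], [0.5977, -0.1128, 0.04]]
S [[0.6144, -0.1088, 0.042], [0.6109, -0.0588, 0.042]]
K [0.6009, -0.1605, 0.125]
H [0.5677, -0.2104, 0.085]
K-H 0.05993968436200422
o [ 0.55977306 -0.0806401 ]
F [-0.0349 -0.0136  0.0083  0.0308] [0.0275 0.0274 0.0272 0.0271]
J [-0.0302 -0.0087  0.0133  0.0359] [-0.034  -0.0343 -0.0344 -0.0344]
S [0.0528 0.0524] [-0.0315  0.0187]
K [0.0362] [-0.0822]
```

Request:
step_arm --targets "-0.35 4 0.3 0;-0.35 4 0.3 0;-0.35 4 0.3 0;-0.35 4 0.3 0;-0.35 4 0.3 0;-0.35 4 0.3 0;-0.35 4 0.3 0;-0.35 4 0.3 0;-0.35 4 0.3 0;-0.35 4 0.3 0;-0.35 4 0.3 0;0 0 0 -6.5"

```text
time_s: 2.75
tcp_pos: [0.517, 0.3056, 0.2721]
ee_rot: [[-0.969, -0.247, -0.001], [-0.247, 0.969, 0.001], [0.0, 0.001, -1.0]]
wrist_force: [0.6, 0.2, -0.2]
gripper_width: 1.001
gripper_force: 0.0
```

Request:
step_arm --targets "0 0 0 -6.5;0 0 0 -6.5;0 0 0 0;0 0 0 0"

```text
time_s: 3.08
tcp_pos: [0.5175, 0.3001, 0.2738]
ee_rot: [[-0.893, -0.45, 0.0], [-0.45, 0.893, 0.0], [-0.0, 0.0, -1.0]]
wrist_force: [0.5, 0.1, -0.2]
gripper_width: 1.002
gripper_force: 0.0
```

```bash
python3 - <<'E'
from h import *
s=sense();a=cap("wrist");im=a["im"];cv2.imwrite("pics/w2.png",im);hsv=cv2.cvtColor(im,cv2.COLOR_BGR2HSV)
print(s["tcp_pos"],proj(a,(.524,.297,.064)),[tuple(map(int,hsv[int(round(v)),int(round(u))])) for u,v in [proj(a,(.524+.7*x,.297+.7*y,.064)) for x,y in((.04,.02),(-.04,-.02),(0.02,.01))]])
E
```

```text
[0.51752582 0.3000934  0.27381848] (np.float64(319.1130327392869), np.float64(181.9950459689606)) [(23, 98, 246), (25, 86, 246), (23, 97, 246)]
```

View pics/w2.png

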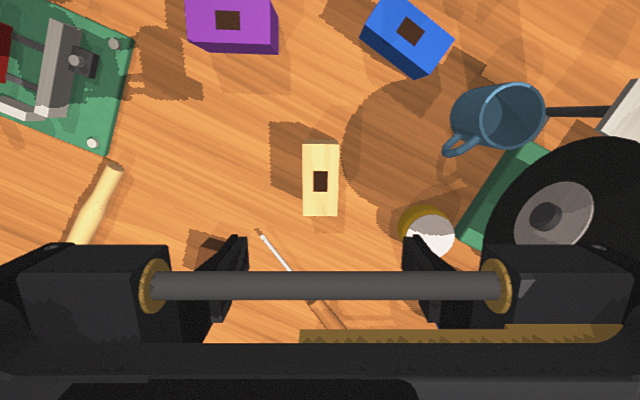

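The head is at about (320,180), with the mortise at (320,181), and is nearly aligned with the tool. The tin and mug are clear of the fingers.

```bash
python3 - <<'E'
from h import *
s=sense();a=cap("wrist");im=a["im"];hsv=cv2.cvtColor(im,cv2.COLOR_BGR2HSV)
def bl(m):
    z=np.zeros_like(m);z[135:225,290:350]=m[135:225,290:350]
    c=max(cv2.findContours(z,0,2)[0],key=cv2.contourArea);return c
c=bl(cv2.inRange(hsv,(18,50,225),(32,140,255)));print(cv2.boundingRect(c),cv2.minAreaRect(c))
b=cv2.boxPoints(cv2.minAreaRect(c));P=np.array([plane(a,*q,.064) for q in b]);print(P.round(4).tolist(),[np.linalg.norm(P[i]-P[i-1]).round(4) for i in range(4)])
d=bl(cv2.inRange(hsv,(0,0,0),(180,255,110)));q=cv2.minAreaRect(d);m=plane(a,*q[0],.064);print("mort",q,m)
R=np.array(s["ee_rot"]);t=np.array(s["tcp_pos"]);
for n,p in(("c",P.mean(0)),("m",m)):print(n,p,(R.T@(p-t))*100)
e=max([P[i]-P[i-1] for i in range(4)],key=np.linalg.norm);l=R.T@e;print("long axis in tool deg",np.degrees(np.arctan2(l[1],l[0])))
E
```

```text
(302, 144, 37, 72) ((320.0, 179.5), (71.0, 36.0), 90.0)
[[0.4922, 0.2586, 0.064], [0.473, 0.2965, 0.064], [0.5513, 0.3372, 0.064], [0.5717, 0.2968, 0.064]] [np.float64(0.0882), np.float64(0.0425), np.float64(0.0882), np.float64(0.0453)]
mort ((320.0, 180.5), (19.0, 12.0), 90.0) [0.52187413 0.2972116  0.064     ]
c [0.52203045 0.29728869 0.064     ] [-0.26408606 -0.46145938 20.98199935]
m [0.52187413 0.2972116  0.064     ] [-0.246658   -0.46129925 20.98199378]
long axis in tool deg 1.1548229774016898
```

Request:
step_arm --targets "0.4 -0.15 3 0;0.4 -0.15 3 0;0.45 -0.16 3 0;0 0 3 0.5;0 0 3 0;0 0 2.5 0;0 0 2 0;0 0 1.6 0;0 0 1 0;0 0 0.8 0;0 0 0 0;0 0 0 0"

```text
time_s: 4.18
tcp_pos: [0.5087, 0.2914, 0.045]
ee_rot: [[-0.895, -0.445, 0.001], [-0.445, 0.895, 0.0], [-0.001, -0.0, -1.0]]
wrist_force: [-0.1, 0.6, -0.1]
gripper_width: 0.999
gripper_force: 0.0
```

Request:
step_arm --targets "0 0 0 0;0 0 0 0;0 0 0 0;0 0 0 0;0 0 0 0;0 0 0 0;0 0 0 0;0 0 0 0" --claw 3.5

```text
time_s: 4.85
tcp_pos: [0.5083, 0.2911, 0.0446]
ee_rot: [[-0.895, -0.446, -0.0], [-0.446, 0.895, -0.0], [0.0, -0.0, -1.0]]
wrist_force: [-0.7, -0.5, 1.8]
gripper_width: 0.505
gripper_force: 29.9
```

Request:
step_arm --targets "0 0 -1 0;0 0 -2 0;0 0 -3 6;0 0 -3 6;0 0 -3 6;0 0 -2 5.2;0 0 -1 0;0 0 0 0"

```text
time_s: 5.52
tcp_pos: [0.5091, 0.292, 0.1973]
ee_rot: [[-0.998, -0.06, 0.004], [-0.06, 0.998, 0.004], [-0.004, 0.003, -1.0]]
wrist_force: [0.1, -0.2, -2.3]
gripper_width: 0.502
gripper_force: 29.9
```

Request:
step_arm --targets "-0.1 -2 0 0;-0.1 -3.4 0 0;-0.1 -3.4 0 0;-0.1 -3.4 0 0;-0.1 -3.4 0 0;-0.1 -3.4 0 0;-0.1 -3.4 0 0;-0.1 -3.4 0 0;-0.1 -3.4 0 0;-0.1 -3.4 0 0;-0.1 -2.7 0 0;-0.1 -2 0 0"

```text
time_s: 6.52
tcp_pos: [0.5399, -0.0827, 0.1922]
ee_rot: [[-0.998, -0.057, -0.005], [-0.057, 0.998, -0.0], [0.005, 0.0, -1.0]]
wrist_force: [-0.1, -0.5, -2.6]
gripper_width: 0.5
gripper_force: 29.9
```

Request:
step_arm --targets "0 0 0 0;0 0 0 0;0 0 0 0"

```text
time_s: 6.77
tcp_pos: [0.5407, -0.0802, 0.193]
ee_rot: [[-0.998, -0.058, -0.003], [-0.058, 0.998, 0.0], [0.003, 0.0, -1.0]]
wrist_force: [-0.7, 0.6, -1.8]
gripper_width: 0.502
gripper_force: 29.9
```

```bash
python3 - <<'E'
from h import *
s=sense();a=cap("wrist");im=a["im"];cv2.imwrite("pics/w3.png",im);R=np.array(s["ee_rot"]);t=np.array(s["tcp_pos"])
print(t,np.degrees(np.arctan2(-R[1,0],-R[0,0])),R.T@(np.array([.542,-.081,.057])-t)*100,s["joints"])
E
```

```text
[ 0.54065789 -0.08018336  0.1930152 ] 3.311438498638435 [-0.17072916 -0.09426797 13.60102893] [ 8.54229533e+00  1.58955160e+01 -1.30778872e+01 -4.20482625e-02
 -6.11986088e+01 -9.52105757e+01]
```

View pics/w3.png

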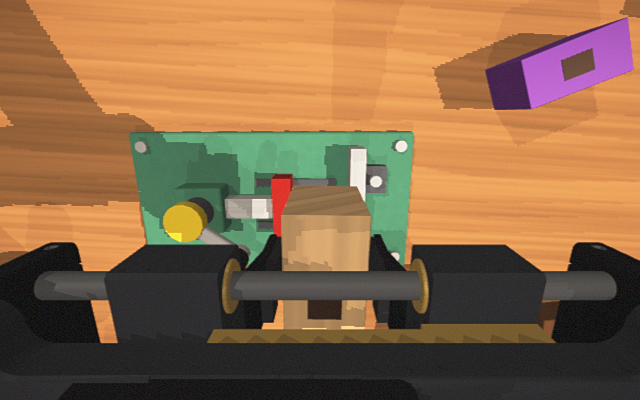

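The head hangs straight, above the mouth, with the jaw to its left and the fence to its right. I'll lower it.

Request:
step_arm --targets "-0.1 -0.2 2 0;0 0 2.5 0;0 0 2.5 0;0 0 2 0;0 0 1.5 0;0 0 1 0;0 0 0.7 0;0 0 0.5 0;0 0 0.3 0;0 0 0 0;0 0 0 0"

```text
time_s: 7.73
tcp_pos: [0.5432, -0.0823, 0.0652]
ee_rot: [[-0.998, -0.057, 0.001], [-0.057, 0.998, 0.0], [-0.001, -0.0, -1.0]]
wrist_force: [-0.0, -1.0, -2.2]
gripper_width: 0.505
gripper_force: 29.9
```

Request:
step_arm --targets "0 0 0.3 0;0 0 0.2 0;0 0 0.1 0;0 0 0 0;0 0 0 0;0 0 0 0"

```text
time_s: 8.23
tcp_pos: [0.5428, -0.0824, 0.0587]
ee_rot: [[-0.998, -0.057, 0.0], [-0.057, 0.998, 0.0], [-0.0, -0.0, -1.0]]
wrist_force: [0.6, -0.0, -2.3]
gripper_width: 0.508
gripper_force: 29.9
```

```bash
python3 - <<'E'
from h import *
a=cap("scene");im=a["im"];u,v=map(int,proj(a,(.56,-.08,.05)));cv2.imwrite("pics/s2.png",cv2.resize(im[v-60:v+60,u-80:u+80],None,fx=5,fy=5,interpolation=2));print(u,v)
E
```

```text
264 220
```

View pics/s2.png

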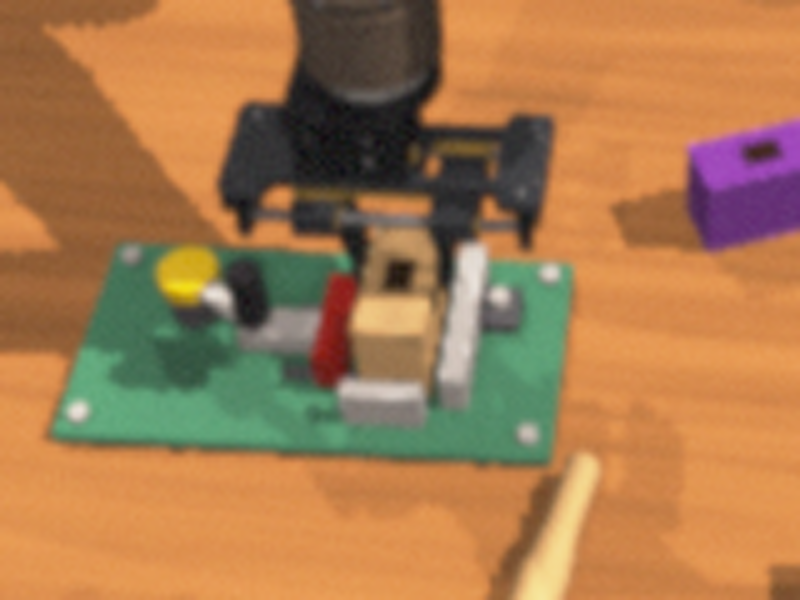

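The head is in the mouth, with the jaw to its left, the fence to its right and the stop in front. I'll lower it to the bed, then slide it to the stop.

Request:
step_arm --targets "0 0 0.1 0;0 0 0.1 0;0 0 0 0;0 0 0 0"

```text
time_s: 8.62
tcp_pos: [0.5428, -0.0824, 0.0566]
ee_rot: [[-0.998, -0.057, 0.0], [-0.057, 0.998, -0.0], [-0.0, -0.0, -1.0]]
wrist_force: [-0.0, 0.2, -0.6]
gripper_width: 0.503
gripper_force: 29.9
```

Request:
step_arm --targets "-0.2 0 0 0;-0.2 0 0 0;-0.2 0 0 0;-0.1 0 0 0;0 0 0 0;0 0 0 0"

```text
time_s: 9.12
tcp_pos: [0.55, -0.082, 0.0566]
ee_rot: [[-0.998, -0.057, 0.001], [-0.057, 0.998, -0.0], [-0.001, -0.0, -1.0]]
wrist_force: [0.7, -0.6, 0.2]
gripper_width: 0.504
gripper_force: 29.9
```

Request:
step_arm --targets "-0.1 0 0 0;-0.1 0 0 0;-0.1 0 0 0;0 0 0 0;0 0 0 0"

```text
time_s: 9.53
tcp_pos: [0.5521, -0.0819, 0.0566]
ee_rot: [[-0.998, -0.057, -0.001], [-0.057, 0.998, -0.0], [0.001, -0.0, -1.0]]
wrist_force: [-4.3, 0.4, 3.2]
gripper_width: 0.497
gripper_force: 29.9
```

Request:
step_arm --targets "-0.1 0 0 0;0 0 0 0;0 0 0 0"

```text
time_s: 9.78
tcp_pos: [0.5522, -0.0819, 0.0566]
ee_rot: [[-0.998, -0.057, -0.003], [-0.057, 0.998, -0.0], [0.003, -0.0, -1.0]]
wrist_force: [-6.1, -0.2, 5.8]
gripper_width: 0.505
gripper_force: 29.9
```

The head is against the stop, with contact felt and its centre at about x 0.567. I'll relax, release and lift.

Request:
step_arm --targets "0.15 0 -0.05 0;0 0 0 0;0 0 0 0"

```text
time_s: 10.03
tcp_pos: [0.5521, -0.0818, 0.0567]
ee_rot: [[-0.998, -0.057, -0.0], [-0.057, 0.998, 0.0], [0.0, 0.0, -1.0]]
wrist_force: [-0.9, -1.0, -0.8]
gripper_width: 0.507
gripper_force: 29.9
```

Request:
step_arm --targets "0 0 0 0;0 0 0 0;0 0 0 0;0 0 0 0;0 0 0 0;0 0 -1 0;0 0 -2 0;0 0 -3 0;0 0 -3 0;0 0 -2 0;0 0 0 0;0 0 0 0" --claw 6.5

```text
time_s: 11.03
tcp_pos: [0.553, -0.0817, 0.1692]
ee_rot: [[-0.998, -0.057, 0.004], [-0.057, 0.998, 0.001], [-0.004, 0.0, -1.0]]
wrist_force: [0.2, 0.5, 1.1]
gripper_width: 0.747
gripper_force: 0.0
```

Request:
step_arm --targets "0 0 0 -6.7;0 0 0 -6.7;0 0 0 -6.7;0 0 0 -6.7;0 0 0 -6.7;0 0 0 -6.7;0 0 0 -6.7;0 0 0 -6.7;0 0 0 0;0 0 0 0" --claw 5

```text
time_s: 11.87
tcp_pos: [0.5515, -0.0819, 0.1662]
ee_rot: [[-0.549, -0.836, -0.002], [-0.836, 0.549, -0.0], [0.001, 0.002, -1.0]]
wrist_force: [-0.6, -0.7, -0.3]
gripper_width: 0.573
gripper_force: 0.0
```

```bash
python3 - <<'E'
from h import *
s=sense();R=np.array(s["ee_rot"]);t=np.array(s["tcp_pos"])
print(t,np.degrees(np.arctan2(R[1,1],R[0,1])),R.T@(np.array([.6009,-.1605,.084])-t)*100)
a=cap("wrist");im=a["im"];cv2.imwrite("pics/w4.png",im)
E
```

```text
[ 0.55152276 -0.08185977  0.16615335] 146.6909390427175 [ 3.85125034 -8.45866033  8.20576836]
```

View pics/w4.png

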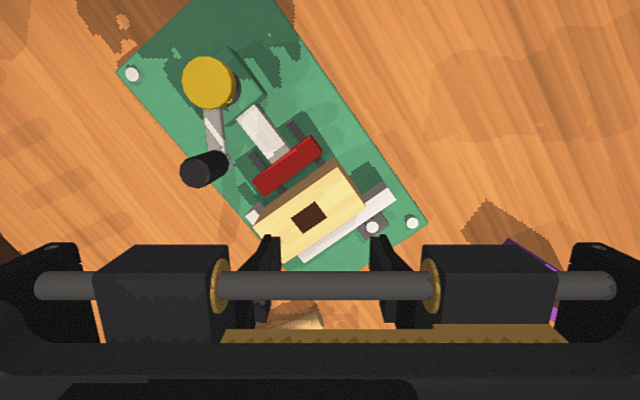

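The head stands in the mouth near the fence, with its end at the stop. The knob top is at (196,174) and the hub at (208,82), so I'll check the knob position.

```bash
python3 - <<'E'
from h import *
a=cap("wrist");print("K",plane(a,196,173.5,.125),"H",plane(a,208,82,.085),plane(a,208,82,.095))
q=[plane(a,*p,.076) for p in((339,168),(366,206),(288,263.5),(307.5,217))];print([x.round(4).tolist() for x in q])
E
```

```text
K [ 0.60105155 -0.15899132  0.125     ] H [ 0.56805192 -0.20958209  0.085     ] [ 0.56562274 -0.20690912  0.095     ]
[[0.5225, -0.1018, 0.076], [0.5209, -0.0619, 0.076], [0.607, -0.0543, 0.076], [0.5678, -0.081, 0.076]]
```

Request:
step_arm --targets "0.5 -1.1 0 0;0.5 -1.1 0 0;0.5 -1.1 0 0;0.5 -1.1 0 0;0.5 -1.1 0 0;0.5 -1.1 0 0;0.5 -1.1 0 0;0.35 -0.76 0 0;0 0 0 0;0 0 0 0"

```text
time_s: 12.8
tcp_pos: [0.6019, -0.1608, 0.1667]
ee_rot: [[-0.547, -0.837, -0.001], [-0.837, 0.547, 0.0], [0.0, 0.001, -1.0]]
wrist_force: [-0.5, 0.9, 0.3]
gripper_width: 0.573
gripper_force: 0.0
```

Request:
step_arm --targets "0 0 1.5 0;0 0 1.5 0;0 0 1.5 0;0 0 1.5 0;0 0 1 0;0 0 0.7 0;0 0 0.4 0;0 0 0.1 0;0 0 0 0;0 0 0 0"

```text
time_s: 13.63
tcp_pos: [0.6025, -0.1603, 0.0858]
ee_rot: [[-0.546, -0.838, 0.001], [-0.838, 0.546, -0.0], [-0.001, -0.001, -1.0]]
wrist_force: [0.3, 0.5, -0.4]
gripper_width: 0.577
gripper_force: 0.0
```

Request:
step_arm --targets "0 0 0 0;0 0 0 0;0 0 0 0;0 0 0 0;0 0 0 0;0 0 0 0" --claw 1.2

```text
time_s: 14.13
tcp_pos: [0.6035, -0.1608, 0.0855]
ee_rot: [[-0.546, -0.838, 0.004], [-0.838, 0.546, -0.001], [-0.001, -0.004, -1.0]]
wrist_force: [3.7, -1.9, -2.0]
gripper_width: 0.247
gripper_force: 30.0
```

The knob is held. I'll turn clockwise along the arc, checking the force.

Request:
step_arm --targets "0.02 -0.52 0 5;0.02 -0.52 0 5;0.02 -0.52 0 5;0.02 -0.52 0 5;0.02 -0.52 0 5;0 0 0 0"

```text
time_s: 14.63
tcp_pos: [0.6206, -0.1771, 0.0853]
ee_rot: [[-0.851, -0.525, 0.0], [-0.525, 0.851, 0.002], [-0.002, 0.002, -1.0]]
wrist_force: [0.5, 6.0, 3.0]
gripper_width: 0.246
gripper_force: 30.0
```

```bash
cat > k.py <<'E'
from h import *
s=sense();R=np.array(s["ee_rot"]);t=np.array(s["tcp_pos"]);f=np.array(s["wrist_force"])
g=t-np.array([0,0,0])+R@[0,0,-.019];C=np.array([.5683,-.2105]);d=g[:2]-C
th=np.arctan2(d[1],d[0]);ra=d/np.linalg.norm(d);ta=np.array([ra[1],-ra[0]])
print("t",s["time_s"],"theta %.1f r %.1fmm yawy %.1f"%(np.degrees(th),1e3*np.linalg.norm(d),np.degrees(np.arctan2(R[1,1],R[0,1]))),"resist %.1f radialF %.1f z %.1f"%(-f[:2]@ta,f[:2]@ra,f[2]),s["gripper_width"],s["moment"])
E
python3 k.py
```

```text
t 14.6333 theta 32.6 r 62.1mm yawy 121.7 resist 4.8 radialF 3.7 z 3.0 0.24559353550028235 [ 1.68026755 -0.0208487   0.04052774]
```

Request:
step_arm --targets "0.01 -0.52 0 5;0.01 -0.52 0 5;0.02 -0.52 0 5;0.02 -0.52 0 5;0 0 0 0"

```text
time_s: 15.05
tcp_pos: [0.6296, -0.1962, 0.0854]
ee_rot: [[-0.979, -0.203, 0.003], [-0.203, 0.979, 0.002], [-0.003, 0.001, -1.0]]
wrist_force: [1.5, 4.3, 1.2]
gripper_width: 0.248
gripper_force: 30.0
```

```bash
python3 k.py
```

```text
t 15.05 theta 13.1 r 62.9mm yawy 101.7 resist 3.9 radialF 2.4 z 1.2 0.24751513674826978 [ 1.48107942 -0.64036177 -0.01866882]
```

Request:
step_arm --targets "0.02 -0.52 0 5;0.02 -0.52 0 5;0 0 0 0"

```text
time_s: 15.3
tcp_pos: [0.6314, -0.2065, 0.0855]
ee_rot: [[-1.0, -0.03, 0.004], [-0.03, 1.0, 0.002], [-0.004, 0.002, -1.0]]
wrist_force: [3.4, 5.0, 0.3]
gripper_width: 0.246
gripper_force: 30.0
```

```bash
python3 k.py
```

```text
t 15.3 theta 3.6 r 63.2mm yawy 91.7 resist 4.8 radialF 3.7 z 0.3 0.2464588820499595 [ 1.47488627 -0.91621007 -0.00504745]
```

Request:
step_arm --targets "0.02 -0.52 0 5;0.02 -0.52 0 5;0.02 -0.52 0 5"

```text
time_s: 15.55
tcp_pos: [0.6308, -0.2213, 0.0856]
ee_rot: [[-0.973, 0.23, 0.006], [0.23, 0.973, 0.002], [-0.006, 0.004, -1.0]]
wrist_force: [5.2, 6.1, 0.1]
gripper_width: 0.246
gripper_force: 30.0
```

```bash
python3 k.py
```

```text
t 15.55 theta -9.9 r 63.3mm yawy 76.7 resist 6.9 radialF 4.1 z 0.1 0.24598135618753822 [ 1.99709674 -1.44547044 -0.00915672]
```

Request:
step_arm --targets "0.01 -0.26 0 2.5;0.01 -0.26 0 2.5"

```text
time_s: 15.72
tcp_pos: [0.6297, -0.2267, 0.0856]
ee_rot: [[-0.95, 0.313, 0.007], [0.313, 0.95, 0.002], [-0.006, 0.004, -1.0]]
wrist_force: [5.5, 5.1, -1.4]
gripper_width: 0.249
gripper_force: 30.0
```

```bash
python3 k.py
```

```text
t 15.7167 theta -14.8 r 63.4mm yawy 71.8 resist 6.3 radialF 4.1 z -1.4 0.24878511430843273 [ 1.77563562 -1.72679736  0.03183184]
```

Request:
step_arm --targets "0.01 -0.26 0 2.5;0.01 -0.26 0 2.5"

```text
time_s: 15.88
tcp_pos: [0.6282, -0.2316, 0.0857]
ee_rot: [[-0.919, 0.394, 0.008], [0.394, 0.919, 0.001], [-0.007, 0.004, -1.0]]
wrist_force: [6.4, 5.6, -1.2]
gripper_width: 0.243
gripper_force: 30.0
```

```bash
python3 k.py
```

```text
t 15.8833 theta -19.5 r 63.3mm yawy 66.8 resist 7.4 radialF 4.2 z -1.2 0.2431815250541863 [ 1.61230248 -1.88810152  0.02995297]
```

Request:
step_arm --targets "0.01 -0.26 0 2.5;0.01 -0.26 0 2.5"

```text
time_s: 16.05
tcp_pos: [0.6262, -0.2364, 0.0858]
ee_rot: [[-0.881, 0.472, 0.009], [0.472, 0.881, 0.001], [-0.007, 0.005, -1.0]]
wrist_force: [7.8, 3.7, -1.7]
gripper_width: 0.24
gripper_force: 30.0
```

```bash
python3 k.py
```

```text
t 16.05 theta -24.2 r 63.3mm yawy 61.8 resist 6.6 radialF 5.6 z -1.7 0.24040371537917513 [ 1.40060882 -2.09985811  0.00232544]
```

Request:
step_arm --targets "0.01 -0.26 0 2.5;0.01 -0.26 0 2.5"

```text
time_s: 16.22
tcp_pos: [0.6247, -0.2396, 0.0858]
ee_rot: [[-0.837, 0.548, 0.012], [0.548, 0.837, 0.002], [-0.008, 0.009, -1.0]]
wrist_force: [9.9, 10.5, -1.5]
gripper_width: 0.247
gripper_force: 30.0
```

```bash
python3 k.py
```

```text
t 16.2167 theta -27.5 r 63.3mm yawy 56.8 resist 13.9 radialF 4.0 z -1.5 0.24679367274685918 [ 3.02986583 -2.89046353  0.04018793]
```

Request:
step_arm --targets "0.01 -0.26 0 2.5;0.01 -0.26 0 2.5"

```text
time_s: 16.38
tcp_pos: [0.6223, -0.2436, 0.0858]
ee_rot: [[-0.786, 0.618, 0.013], [0.618, 0.786, 0.002], [-0.009, 0.01, -1.0]]
wrist_force: [11.4, 9.4, -2.4]
gripper_width: 0.242
gripper_force: 30.0
```

```bash
python3 k.py
```

```text
t 16.3833 theta -31.6 r 63.2mm yawy 51.8 resist 14.0 radialF 4.8 z -2.4 0.24193011227292807 [ 2.78468578 -3.1933821   0.01082687]
```

Request:
step_arm --targets "0.01 -0.26 0 2.5;0.01 -0.26 0 2.5"

```text
time_s: 16.55
tcp_pos: [0.6195, -0.2477, 0.0859]
ee_rot: [[-0.729, 0.684, 0.014], [0.684, 0.73, 0.002], [-0.009, 0.011, -1.0]]
wrist_force: [11.4, 7.5, -3.2]
gripper_width: 0.241
gripper_force: 30.0
```

```bash
python3 k.py
```

```text
t 16.55 theta -36.2 r 63.1mm yawy 46.9 resist 12.8 radialF 4.8 z -3.2 0.24142434801484836 [ 2.44349196 -3.45220075  0.029878  ]
```

Request:
step_arm --targets "0.01 -0.26 0 2.5;0.01 -0.26 0 2.5"

```text
time_s: 16.72
tcp_pos: [0.6161, -0.2517, 0.086]
ee_rot: [[-0.667, 0.745, 0.015], [0.745, 0.667, 0.001], [-0.01, 0.012, -1.0]]
wrist_force: [12.3, 7.5, -3.4]
gripper_width: 0.245
gripper_force: 30.0
```

```bash
python3 k.py
```

```text
t 16.7167 theta -40.9 r 62.9mm yawy 41.9 resist 13.7 radialF 4.4 z -3.4 0.24457394800480714 [ 2.01401689 -3.72789386  0.04875555]
```

The force held steady at about 13 to 14 N over 13°, so the torque handle is slipping. I'll stop, unload and let go.

Request:
step_arm --targets "0 0.2 0 0;0 0 0 0"

```text
time_s: 16.88
tcp_pos: [0.6161, -0.2517, 0.0859]
ee_rot: [[-0.668, 0.744, 0.012], [0.744, 0.669, -0.001], [-0.008, 0.008, -1.0]]
wrist_force: [10.0, 2.2, -3.6]
gripper_width: 0.241
gripper_force: 30.0
```

Request:
step_arm --targets "0 0 0 0;0 0 0 0;0 0 0 0;0 0 0 0;0 0 0 0;0 0 -1 0;0 0 -2 0;0 0 -3 0;0 0 -3 0;0 0 -3 0;0 0 -2 0;0 0 0 0" --claw 5

```text
time_s: 17.88
tcp_pos: [0.6128, -0.2541, 0.2324]
ee_rot: [[-0.668, 0.744, 0.011], [0.744, 0.668, -0.004], [-0.01, 0.006, -1.0]]
wrist_force: [0.4, 0.3, 0.2]
gripper_width: 0.574
gripper_force: 0.0
```

Request:
step_arm --targets "0 0 -3 0;3 0 -3 0;3 0 -2 0;3 0 0 0;3 0 0 0;0 0 0 0;0 0 0 0"

```text
time_s: 18.47
tcp_pos: [0.5299, -0.1633, 0.3057]
ee_rot: [[-0.669, 0.744, 0.001], [0.744, 0.669, -0.0], [-0.001, 0.001, -1.0]]
wrist_force: [-0.0, 0.6, -0.9]
gripper_width: 0.573
gripper_force: 0.0
```

```bash
python3 - <<'E'
from h import *
print(sense()["tcp_pos"],sense()["wrist_force"])
a=cap("scene");im=a["im"];b=cap("top");u,v=map(int,proj(a,(.56,-.08,.05)));x=cv2.resize(im[v-50:v+50,u-60:u+60],(480,400),interpolation=2);y=cv2.resize(b["im"][145:205,330:378],(320,400),interpolation=2);cv2.imwrite("pics/e.png",np.hstack([x,y]))
E
```

```text
[ 0.52990551 -0.16325144  0.30566119] [-0.04322908  0.61059349 -0.85697151]
```

View pics/e.png

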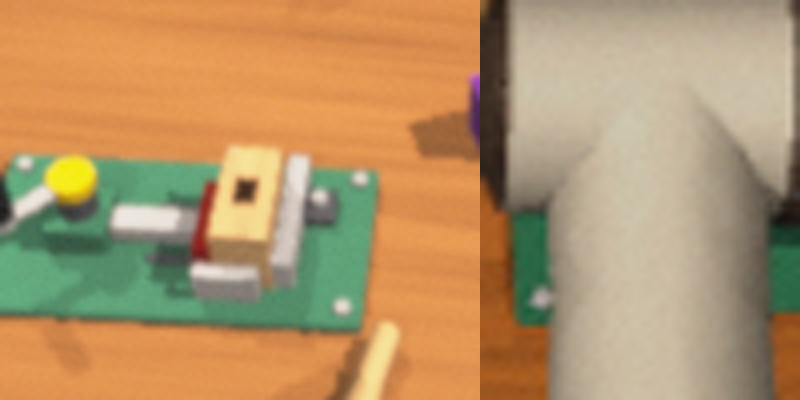

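The head is clamped between jaw and fence, at the stop and mortise up, and the robot is clear. I'll hand it in.

```bash
python3 -c "
from station import r
print(r.finish_job())"
```

```text
the job is handed in; nothing more can be done
None
```

The beech head is clamped mortise up against the end stop; I stopped the crank about 13° into the torque handle's slip, short of its dead stop, let go and handed the job in at about 18.5 s (no verdict was returned).

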